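# Tip a carburettor onto its float bowl and slide it up to the bench stop

### The job

The brass carburettor is standing on end on its intake face. Push it over with the fingertips so that it sits on its float bowl, then slide it along the slate until its engine flange bears square against the oak bench stop, ready for its jet screws to be undone. Only push it, never pick it up, and leave the other things on the bench as they are; finish with the hand clear.

Things in the scene. Friction and masses are not known exactly. Their poses are not given: they have to be found in the camera images.
- carb: Loose brass carburettor, 0.34 to 0.53 kg. Origin: centre of its intake face, on which it stands (79 mm tall). z axis: throat, from intake face to engine flange (up at the start); x axis: towards the float bowl. Intake plate 52 (x) by 60 (y) mm, z 0 to 8; body x -28 to 22, y -21 to 21 mm. Sitting on the bowl: x points down, origin 52 mm up, intake plate 26 to 78 mm above the slate.
- carb_flange (a point): Centre of the engine flange's face (z = 79 mm in the carburettor's frame, same axes). Flange 44 mm (x) by 78 mm (y), 9 mm thick. When the carburettor sits on its bowl this is 52 mm above the slate; tipping it in place brings it about 120 mm ahead, towards the bowl's side, of where the throat axis stood.
- carb_bowl (a point): Centre of the flat bottom of the silver float bowl (x = 52, z = 42 mm in the carburettor's frame, same axes); the bottom is 52 mm (y) by 50 mm (z). Pushed over towards the bowl, the carburettor turns on its intake plate's edge, can rest half-way at about 35 degrees on that edge and the bowl's rim, balances at about 55 degrees, then drops onto the bowl.
- carb_centre (a point): Middle of the carburettor body near its centre of mass (x 8, y 0, z 42 mm in the carburettor's frame): 42 mm above the slate at the start, 44 mm when it sits on its bowl, at most about 50 mm on the way over. Opposite the bowl lies the flat silver top cover, at x = -28 mm, 46 mm (y) by 46 mm (z 19 to 65).
- stop: Oak bench stop, a fixed batten 45 mm (x) by 320 mm (y) by 45 mm high, screwed to the bench; origin at the centre of its underside. The carburettor goes against its flat long face on the robot's side, at x = -22.5 mm, whose outward normal is the stop's -x axis.
- pulley: Bystander: black plastic recoil starter pulley lying flat, 132 mm across, 28 mm high; origin under its centre.
- choke_knob: Bystander: chrome choke knob standing on its face with its stem up, 38 mm across, 70 mm high; origin under its centre.
- screwdriver: Bystander: screwdriver with amber handle, lying, 210 mm long, along its x axis (tip to +x).
- wrench: Bystander: steel wrench lying behind the stop, 170 mm long, along its x axis.
- socket: Bystander: chrome spark plug socket standing on end, 27 mm across, 64 mm high; origin under its centre.
- dish: Bystander: round steel parts dish, 110 mm across, 28 mm high; origin under its centre.
- cleaner: Bystander: blue spray can with a red cap standing near the robot on its left, 65 mm across, 190 mm high; origin under its centre.

How it is judged (in metres and radians):
On the way:
1. the carburettor sits on its float bowl on the slate, at rest (angle between carb's own x axis and vertical above 3.04 rad and height (world z) of carb below 0.057 m and linear speed of carb below 0.02 m/s), for 0.2 s.
At the end, for the whole second after the job is handed in: The carburettor is at rest on its float bowl on the slate (within about 6 degrees), with the centre of its engine flange within 5 mm of the bench stop's near face, the flange square to that face within 4.5 degrees and on the stop's length (angle between carb's own x axis and vertical above 3.04 rad and height (world z) of carb below 0.057 m and x of carb_flange in the frame of stop between -0.0275 and -0.019 m and y of carb_flange in the frame of stop between -0.155 and 0.155 m and angle between the z axis of carb and the x axis of stop, either way round below 0.08 rad and linear speed of carb below 0.01 m/s); the robot touches nothing.
It fails at once if the carburettor is lifted off the bench (height (world z) of carb_centre above 0.062 m).
It fails at once if a bystander is disturbed (moved more than 15 mm) (distance of any of pulley, choke_knob, screwdriver, wrench, socket, dish, cleaner from where it was at the start of the episode above 0.015 m).
It also fails if it takes over 58 s, if anything falls off the work surface, if the arm or the gripper's body presses on something with over 40 N, if the wrist force passes 120 N, or if a joint passes its speed limit or range.

### The arm

A 6-joint arm with a two-finger parallel gripper is mounted at the origin on the work surface. World frame = base frame: x ahead of the robot, y to its left, z up, the work surface at z = 0. Lengths are in m, angles in degrees, forces in N, time in s.
With the tool pointing down it reaches from about 0.25 to 0.8 m from the base axis. Payload 3.9 kg.
Tool frame: the origin (TCP) lies midway between the tips of the shut fingers; the grasp point (between the pads) lies 19 mm behind it (manip.grip_point_offset is the distance from the TCP to the grasp point, in m); z points along the fingers, x is the direction in which the jaws open and shut, and the axes are right-handed (so a half turn about z gives the same grasp; the last joint's range is limited). The gripper opens to 85 mm and grips with 20 to 120 N. Pads are 22 mm wide; open, the fingers measure 114 mm over their backs; the gripper's body (76 mm by 85 mm) begins 54 mm behind the grasp point. The pads swing forward as they close: fully open they stand 13 mm farther back than shut.
Start: joints at [77.12, 14.897, -7.913, 67.191, 0, 90], TCP at [0.117, 0.512, 0.231] pointing down, gripper open.
Joint ranges: [-159.42, 159.42], [-47.68, 98.78], [-73.54, 78.23], [-108.79, 121.32], [-90, 84.71], [-180, 180]. Speed limits (degrees/s): [147.25, 147.25, 180, 180, 180, 180].

### API

Orientations are given as a 3x3 rotation matrix whose columns are the frame's x, y, z axes.
In Python, from rig import sensors, viewer, workorder, manip gives the robot as it stands.
- The arm moves only by the tool step_arm, never from a script. Its argument "motion" is a list of rows, each an object of numbers: "wx", "wy", "wz": the turn, a rotation vector about the tool's x, y, z in rad; "dx", "dy", "dz": the shift along the tool's x, y, z in mm; "claw": the opening, from 0 (shut) to 1 (fully open). A call has 1 to 5 rows; each row is the pose to reach, as a shift and turn from the pose commanded when the call began, along the tool's axes at that moment; what a row does not reach only later rows make up. A row lasts 1/8 s, in which the tool goes at most 62.5 mm and 10.7 degrees, less where a joint would pass 70% of its speed; a pose out of reach is approached as far as the arm can. A call with a gripper value outside its range is refused whole. The fingers move at their own pace and stop on an object; "grip_force" is the grip in N (left out, the last holds). Time passes only in rows, so rows that repeat a pose let the fingers close. It gives the time, the measured TCP pose, the force and the opening at its end, in the units of the state.
- sensors.observe(): the state, without advancing time (a new reading comes with each control period).
- viewer.camera(name): name is "scene" or "top" or "wrist"; returns the picture (384x512x3 uint8, blue, green, red); there is no depth.
- viewer.get_calibration(name): a dict with "intrinsics" (3x3 intrinsics, pixels), "R" (3x3) and "t" (3): a world point X has camera coordinates R X + t. Camera axes: x right, y down, z forward; pixel columns grow to the right and rows downward; lengths in m; the calibration is good to about 2 mm. The wrist camera is an equidistant fisheye: a pixel r from the principal point sees the ray r / f radians off the axis. A picture is of the moment at which its call begins: read the wrist's pose just before it. get_calibration takes no time and is no camera call; for the wrist camera it gives the pose at the moment of the call.
- workorder.finish_job(): hands the job in, once; it reports no verdict.
The state is a dict: "clock": time; "joint_positions": joint angles; "qd": joint speeds; "effort": joint torques, N m; "position": TCP position; "tcp_rot": TCP orientation; "contact_force": force on the tool from outside, world axes, zero at the start; "ft_torque": the same for the moment, N m; "finger_gap": finger opening in m.
Only numpy, scipy, OpenCV 4.12 (cv2) and the standard library are available. Lean on these libraries where they do the work, as an engineer would, in place of code of your own. Each camera call takes 0.05 s, during which the arm holds its last target. There are 200 camera calls.

## Working session

There is one attempt and no reset: what is moved stays moved. The work goes in short steps, Python scripts to look and compute and a tool call to move; the robot and the scene stay as the last step left them, time stands still between calls to the robot, and variables do not carry over. Pictures are saved under pics/ and viewed, about 8 in all and at most 12, crops included, and the job is handed in when it is done.

Besides the shell and the picture viewer there is one more tool, called after "Emit:" as a command line: name --argument value ..., lists and objects as JSON in quotes. step_arm: Moves the arm, as the interface text tells. Its arguments: {"type":"object","properties":{"motion":{"type":"array","items":{"type":"object","properties":{"wx":{"type":"number"},"wy":{"type":"number"},"wz":{"type":"number"},"dx":{"type":"number"},"dy":{"type":"number"},"dz":{"type":"number"},"claw":{"type":"number"}}}},"grip_force":{"type":"number"}},"required":["motion"]}

```bash
mkdir -p pics; ls
python3 - <<'E'
from rig import sensors, viewer
import cv2,numpy as np
np.set_printoptions(precision=4,suppress=True)
s=sensors.observe();print(s['clock'],s['position'],s['tcp_rot'])
for n in("scene","top"):
    cv2.imwrite(f"pics/{n}0.png",cv2.resize(viewer.camera(n),(800,600),interpolation=cv2.INTER_CUBIC)); print(n,viewer.get_calibration(n))
E
```

```text
pics
0.0 [0.1169 0.5111 0.2304] [[ 0.2229  0.9748 -0.0004]
 [ 0.9748 -0.2229 -0.0019]
 [-0.002   0.     -1.    ]]
scene {'intrinsics': array([[394.6397,   0.    , 255.6496],
       [  0.    , 394.6397, 192.3404],
       [  0.    ,   0.    ,   1.    ]]), 'R': array([[ 0.3755,  0.9268,  0.012 ],
       [ 0.6929, -0.2721, -0.6678],
       [-0.6156,  0.259 , -0.7443]]), 't': array([-0.2176, -0.3225,  1.4366])}
top {'intrinsics': array([[492.8773,   0.    , 260.0585],
       [  0.    , 492.8773, 191.3527],
       [  0.    ,   0.    ,   1.    ]]), 'R': array([[ 0.0194, -0.9998, -0.0043],
       [-0.9903, -0.0186, -0.1375],
       [ 0.1374,  0.0069, -0.9905]]), 't': array([-0.0035,  0.556 ,  1.5349])}
```

View pics/top0.png

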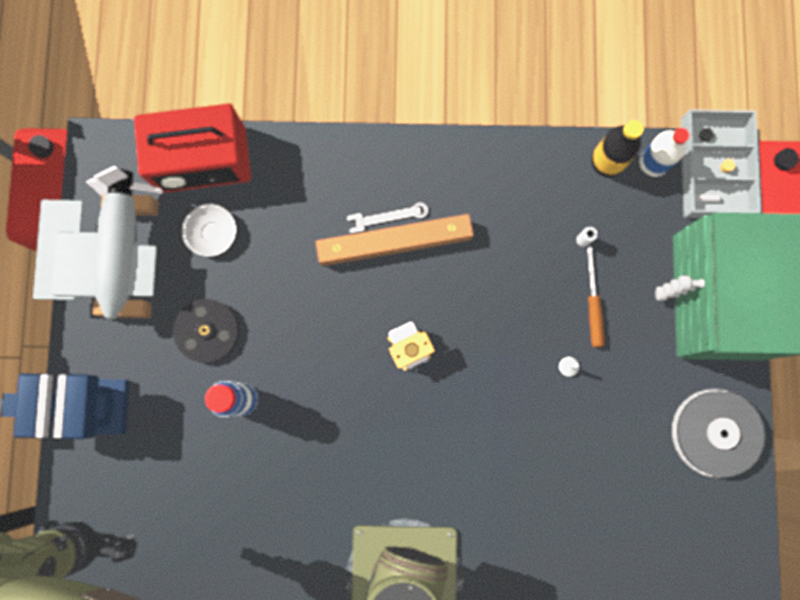

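View pics/scene0.png

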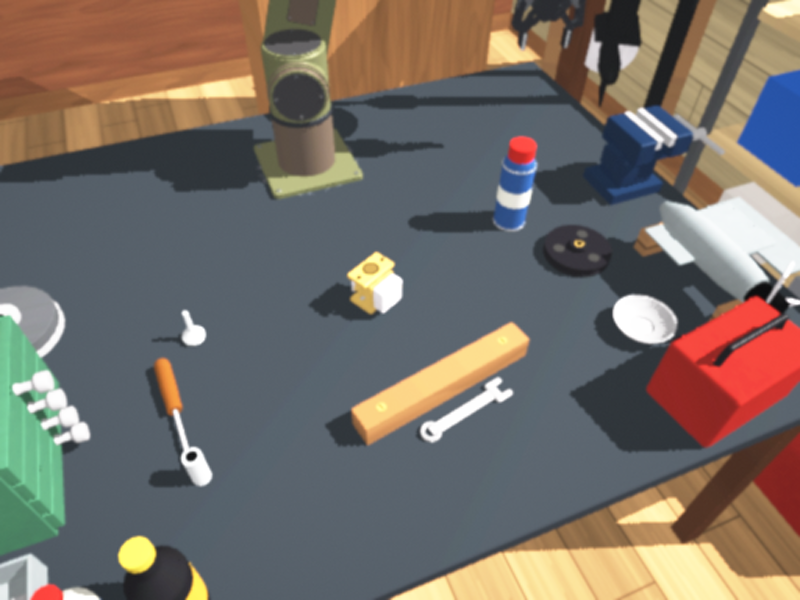

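The top view shows the carb at about (410,347), with its silver bowl towards the stop and slightly left at (402,333). The stop is at (395,240) and the space between them is free. The scene view agrees. Next I'll measure the flange top and the stop top.

```bash
cat > h.py <<'E'
import cv2,numpy as np
from rig import sensors, viewer
np.set_printoptions(precision=4,suppress=True)
def ray(cal,uv,z):
    uv=np.atleast_2d(uv).astype(float)
    d=(np.linalg.inv(cal['intrinsics'])@np.c_[uv,np.ones(len(uv))].T).T@cal['R']
    c=-cal['R'].T@cal['t']; return c+d*((z-c[2])/d[:,2])[:,None]
def comp(mask):
    n,l,st,ce=cv2.connectedComponentsWithStats(mask.astype(np.uint8)); 
    return l==1+np.argmax(st[1:,4])
def rect(mask,cal,z):
    """min-area rectangle in world plane z, by casting the contour"""
    c=max(cv2.findContours(mask.astype(np.uint8),0,1)[0],key=cv2.contourArea)[:,0]
    p=ray(cal,c,z)[:,:2]*1000
    (cx,cy),(w,h),a=cv2.minAreaRect(p.astype(np.float32))
    if w<h: w,h,a=h,w,a+90
    return (cx,cy),(w,h),a   # a: angle of the long side
def hsvcut(im,win):
    h=cv2.cvtColor(im,cv2.COLOR_BGR2HSV); m=np.zeros(h.shape[:2],bool)
    x0,x1,y0,y1=win; m[y0:y1,x0:x1]=1
    return h[...,0].astype(int),h[...,1].astype(int),h[...,2].astype(int),m
E
python3 - <<'E'
from h import *
im=viewer.camera("top");cal=viewer.get_calibration("top")
h,s,v,m=hsvcut(im,(195,310,130,175))
print('stop',rect(comp(m&(h<22)&(s>90)&(v>150)),cal,.045))
h,s,v,m=hsvcut(im,(240,285,200,240))
y=comp(m&(h>15)&(h<35)&(s>60)&(v>150)); print('flange',rect(y,cal,.079),y.sum())
sc=(m&(s<60)&(v>150)); sc=comp(sc); p=np.argwhere(sc)[:,::-1]; print('silver',p.min(0),p.max(0),ray(cal,p.mean(0),.06))
out=im[120:250,190:320].copy(); cv2.imwrite("pics/c1.png",cv2.resize(out,None,fx=4.6,fy=4.6,interpolation=2))
hs=viewer.camera("scene");cs=viewer.get_calibration("scene")
h,s,v,m=hsvcut(hs,(215,350,200,290))
q=comp(m&(h<22)&(s>90)&(v>150)); print('stop scene', rect(comp(m&(h<22)&(s>90)&(v>180)),cs,.045))
E
```

```text
stop ((681.8409423828125, 35.542327880859375), (322.5441589355469, 49.38139343261719), 101.25599002838135)
flange ((456.2904357910156, -0.37789154052734375), (82.77490234375, 74.40805053710938), 117.42984962463379) 446
silver [248 206] [266 219] [[0.4869 0.0149 0.06  ]]
stop scene ((696.9039306640625, 31.6768798828125), (328.07012939453125, 67.58657836914062), 101.20783519744873)
```

View pics/c1.png

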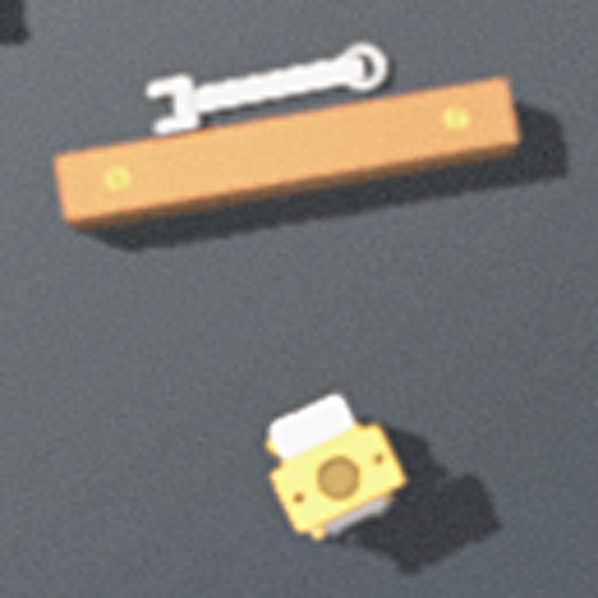

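The crop shows the flange corners at about (272,466), (378,425), (406,483) and (300,528). The bowl is on the stop side, and a sliver of silver cover is on the robot side at (360,515). I'll cast these points and plan the tipping approach.

```bash
cat >> h.py <<'E'
def rel(p,yaw_y=None,s=None):
    """shift in tool mm from the present TCP to world p(m), and wz to bring tool y to yaw_y deg"""
    s=s or sensors.observe(); R=np.array(s['tcp_rot']); d=R.T@(np.array(p)-s['position'])*1000
    w=None
    if yaw_y is not None:
        c=np.degrees(np.arctan2(R[1,1],R[0,1])); w=-np.radians((yaw_y-c+180)%360-180)
    return d.round(1),w
E
python3 - <<'E'
from h import *
cal=viewer.get_calibration("top")
f=lambda a:np.array(a)/4.6+[190,120]
P=ray(cal,f([(272,466),(378,425),(406,483),(300,528),(338,478),(297,497),(379,458)]),.079); print(P)
yaw=lambda a:np.degrees(np.arctan2(a[1],a[0]))
print('bowl yaw',yaw(P[0]-P[1])-90,yaw(P[3]-P[2])-90,yaw(P[5]-P[6])-90, 'ctr',P[:4].mean(0))
S=ray(cal,f([(57,155),(508,78),(519,146),(67,222)]),.045)
S2=ray(cal,f([(519,146),(67,222),(519,153),(69,222)]),.0)
print(S,'back edge n yaw',yaw(S[0]-S[1])-90, yaw(S2[1]-S2[0])-90)
can=ray(cal,np.array([[220,398]])*.64,.19); print('can',can)
o=P[4,:2]; o=np.r_[o,0]; a=np.radians(23.5); d=np.array([np.cos(a),np.sin(a),0])
for back,z in((80,.20),(50,.055)): print(back,o-d*back/1000+[0,0,z], rel(o-d*back/1000+[0,0,z],23.5))
E
```

```text
[[ 0.4564  0.0387  0.079 ]
 [ 0.4854 -0.0318  0.079 ]
 [ 0.4468 -0.0512  0.079 ]
 [ 0.4154  0.0191  0.079 ]
 [ 0.4492 -0.0056  0.079 ]
 [ 0.436   0.0216  0.079 ]
 [ 0.4632 -0.0329  0.079 ]]
bowl yaw 22.283023853741753 24.059641368486652 26.53260248837914 ctr [ 0.451  -0.0063  0.079 ]
[[ 0.6737  0.1948  0.045 ]
 [ 0.7346 -0.1197  0.045 ]
 [ 0.6861 -0.1278  0.045 ]
 [ 0.6263  0.1861  0.045 ]] back edge n yaw 10.96376076043964 10.782806773031567
can [[0.3473 0.3405 0.19  ]]
80 [ 0.3759 -0.0375  0.2   ] (array([-477.3,  374.8,   31.4]), np.float64(-0.6349556791503624))
50 [ 0.4034 -0.0256  0.055 ] (array([-459.4,  398.9,  176.4]), np.float64(-0.6349556791503624))
```

Emit:
step_arm --motion '[{"dx": -45, "dy": 37, "wz": -0.07, "claw": 0.25}, {"dx": -95, "dy": 75, "wz": -0.14, "claw": 0.25}, {"dx": -145, "dy": 113, "wz": -0.2, "claw": 0.25}, {"dx": -195, "dy": 150, "wz": -0.27, "claw": 0.25}, {"dx": -240, "dy": 188, "wz": -0.34, "claw": 0.25}]'

```text
validation failed for argument at $.mo...
```

Run:
```python
from h import *
s=sensors.observe();print(s['joint_positions'],s['finger_gap'],s['clock'],s['position'])
print(rel([.370,-.040,.17],23.5))
```

```text
[77.1195 14.9205 -7.9584 67.1911 -0.0016 89.9998] 0.08544840314614578 0.2 [0.1169 0.5114 0.2308]
(array([-481. ,  369.6,   61.4]), np.float64(-0.6349556791503624))
```

Emit:
step_arm --motion '[{"dx": -45, "dy": 37, "dz": 0, "wx": 0, "wy": 0, "wz": -0.07, "claw": 0.25}, {"dx": -95, "dy": 75, "dz": 0, "wx": 0, "wy": 0, "wz": -0.14, "claw": 0.25}, {"dx": -145, "dy": 113, "dz": 0, "wx": 0, "wy": 0, "wz": -0.2, "claw": 0.25}, {"dx": -195, "dy": 150, "dz": 0, "wx": 0, "wy": 0, "wz": -0.27, "claw": 0.25}, {"dx": -240, "dy": 188, "dz": 0, "wx": 0, "wy": 0, "wz": -0.34, "claw": 0.25}]'

```text
clock: 0.82
position: [0.247, 0.234, 0.2313]
tcp_rot: [[-0.118, 0.993, 0.001], [0.993, 0.118, 0.0], [0.0, 0.001, -1.0]]
contact_force: [0.9, -0.4, -0.1]
finger_gap: 0.0215
```

Run:
```python
from h import *
s=sensors.observe();print(s['joint_positions'],s['finger_gap'],s['clock'],s['position'])
print(rel([.370,-.040,.17],23.5))
```

```text
[ 43.4701  -3.4625 -29.013   64.4196  -0.0193  36.686 ] 0.02147074672448375 0.825 [0.247  0.234  0.2313]
(array([-286.6,   89.7,   61.4]), np.float64(-0.2917471652203218))
```

Emit:
step_arm --motion '[{"dx": -57, "dy": 18, "dz": 0, "wx": 0, "wy": 0, "wz": -0.06, "claw": 0.25}, {"dx": -115, "dy": 36, "dz": 0, "wx": 0, "wy": 0, "wz": -0.12, "claw": 0.25}, {"dx": -172, "dy": 54, "dz": 15, "wx": 0, "wy": 0, "wz": -0.18, "claw": 0.25}, {"dx": -230, "dy": 72, "dz": 35, "wx": 0, "wy": 0, "wz": -0.24, "claw": 0.25}, {"dx": -287, "dy": 90, "dz": 60, "wx": 0, "wy": 0, "wz": -0.29, "claw": 0.25}]'

```text
clock: 1.45
position: [0.3689, -0.0378, 0.1727]
tcp_rot: [[-0.395, 0.919, 0.003], [0.919, 0.395, 0.0], [-0.001, 0.002, -1.0]]
contact_force: [2.0, 1.1, -0.4]
finger_gap: 0.0213
```

Run:
```python
from h import *
s=sensors.observe();print(s['joint_positions'],s['finger_gap'],s['clock'],s['position'])
im=viewer.camera("wrist");cal=viewer.get_calibration("wrist");print(cal)
cv2.imwrite("pics/w1.png",im)
a=np.radians(23.5); o=np.array([.450,-.006,0]);d=np.array([np.cos(a),np.sin(a),0])
print(rel(o-d*.055+[0,0,.055],23.5))
```

```text
[ -5.872    1.8787 -33.0222  54.954    0.0228 -29.1408] 0.021329326389836367 1.45 [ 0.3689 -0.0378  0.1727]
{'intrinsics': array([[297.3186,   0.    , 253.5413],
       [  0.    , 297.3186, 192.3208],
       [  0.    ,   0.    ,   1.    ]]), 'R': array([[-0.3908,  0.9205, -0.0054],
       [ 0.8706,  0.3715,  0.3226],
       [ 0.2989,  0.1214, -0.9465]]), 't': array([ 0.1868, -0.3285,  0.2168])}
(array([  3.9,  33.3, 115.1]), np.float64(-0.009796157292562266))
```

View pics/w1.png

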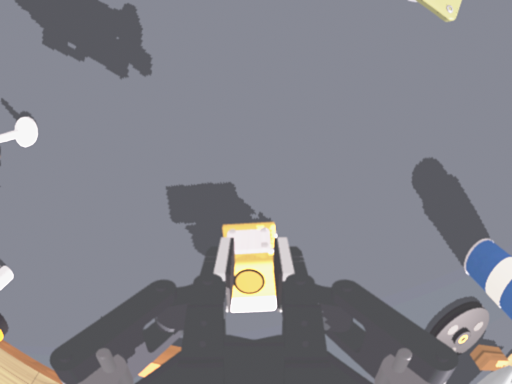

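The wrist view shows the carb centred between the fingertips at (222,255) and (285,258). The cover is at (253,242), the throat hole at (250,281), and the intake plate's rear edge runs from (222,227) to (275,223). I'll refine the yaw from this view.

```bash
cat >> h.py <<'E'
def fray(cal,uv,z):
    K=cal['intrinsics'];u=(np.atleast_2d(uv).astype(float)-K[:2,2])/K[0,0]; th=np.linalg.norm(u,axis=1)
    d=np.c_[u*(np.sin(th)/th)[:,None],np.cos(th)]@cal['R']; c=-cal['R'].T@cal['t']
    return c+d*((z-c[2])/d[:,2])[:,None]
E
python3 - <<'E'
from h import *
cal=viewer.get_calibration("wrist"); im=cv2.imread('pics/w1.png')
print(fray(cal,[(250,281)],.079))
yaw=lambda a:np.degrees(np.arctan2(a[1],a[0]))
p=fray(cal,[(222,227),(275,223)],.008); print(p,yaw(p[1]-p[0])-90,np.linalg.norm(p[1]-p[0]),p.mean(0))
cv2.imwrite("pics/w1c.png",cv2.resize(im[205:320,190:310],None,fx=5,fy=5,interpolation=2))
E
```

```text
[[ 0.4514 -0.0145  0.079 ]]
[[ 0.4426 -0.0539  0.008 ]
 [ 0.4144 -0.0008  0.008 ]] 27.996135134980605 0.06022260536732501 [ 0.4285 -0.0274  0.008 ]
```

View pics/w1c.png

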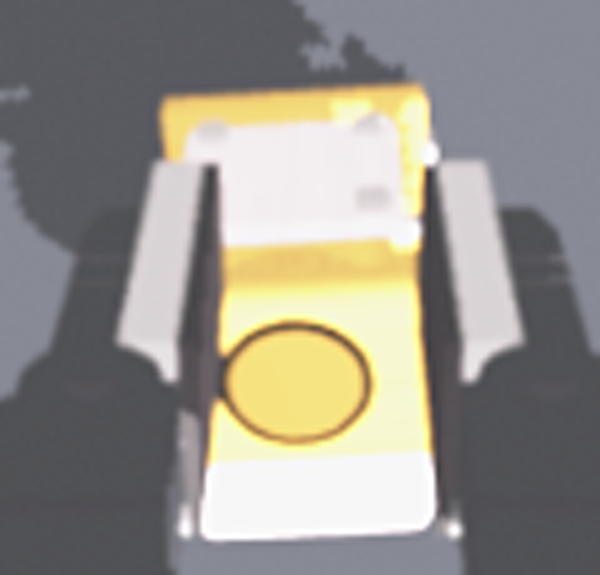

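The rear plate edge gives a yaw of 26 to 28° and the top view gives 22 to 26.5°. The lateral position relative to the fingertips agrees with the top view. I'll use 25.5°.

Run:
```python
from h import *
print(rel([.396,-.032,.052],25.5)); s=sensors.observe();print(s['contact_force'],s['clock'])
```

```text
(array([  1.5,  28.4, 118.1]), np.float64(-0.04470274233244886))
[ 3.0008 -4.1393 -1.62  ] 1.5
```

Emit:
step_arm --motion '[{"dx": 0, "dy": 0, "dz": 30, "wx": 0, "wy": 0, "wz": -0.02, "claw": 0.25}, {"dx": 1, "dy": 5, "dz": 60, "wx": 0, "wy": 0, "wz": -0.045, "claw": 0.25}, {"dx": 1.5, "dy": 15, "dz": 90, "wx": 0, "wy": 0, "wz": -0.045, "claw": 0.25}, {"dx": 1.5, "dy": 25, "dz": 118, "wx": 0, "wy": 0, "wz": -0.045, "claw": 0.25}, {"dx": 1.5, "dy": 28, "dz": 118, "wx": 0, "wy": 0, "wz": -0.045, "claw": 0.25}]'

```text
clock: 2.12
position: [0.3913, -0.023, 0.0533]
tcp_rot: [[-0.435, 0.9, -0.004], [0.9, 0.435, 0.0], [0.002, -0.004, -1.0]]
contact_force: [-0.3, 0.7, 0.6]
finger_gap: 0.0211
```

Emit:
step_arm --motion '[{"dx": 0, "dy": 4, "dz": 0, "wx": 0, "wy": 0, "wz": 0, "claw": 0.25}, {"dx": 0, "dy": 8, "dz": 0, "wx": 0, "wy": 0, "wz": 0, "claw": 0.25}, {"dx": 0, "dy": 12, "dz": 0, "wx": 0, "wy": 0, "wz": 0, "claw": 0.25}, {"dx": 0, "dy": 16, "dz": 0, "wx": 0, "wy": 0, "wz": 0, "claw": 0.25}, {"dx": 0, "dy": 20, "dz": 0, "wx": 0, "wy": 0, "wz": 0, "claw": 0.25}]'

```text
clock: 2.75
position: [0.4113, -0.0145, 0.055]
tcp_rot: [[-0.435, 0.9, 0.0], [0.9, 0.435, -0.0], [-0.0, 0.0, -1.0]]
contact_force: [0.0, 0.5, -0.2]
finger_gap: 0.0215
```

Run:
```python
from h import *
s=sensors.observe();print(s['clock'],s['position'],s['contact_force'])
im=viewer.camera("scene"); cv2.imwrite("pics/s2.png",cv2.resize(im[120:300,170:370],None,fx=3.3,fy=3.3,interpolation=2))
```

```text
2.75 [ 0.4113 -0.0145  0.055 ] [ 0.002   0.467  -0.2193]
```

View pics/s2.png

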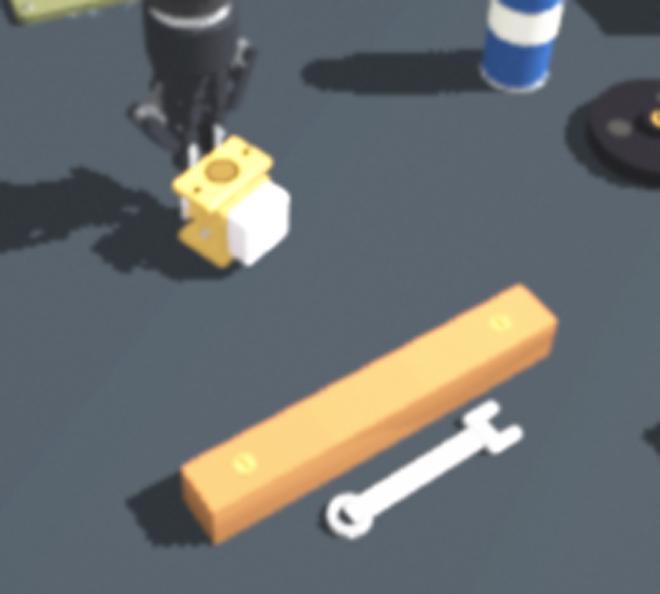

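The crop shows the carb still upright, with the fingertips just behind it at about (200,165). Measured against the TCP, the fingers sit about 8.5 mm too far left, so I'll correct that before pushing.

Emit:
step_arm --motion '[{"dx": -2, "dy": -4, "dz": 0, "wx": 0, "wy": 0, "wz": 0, "claw": 0.25}, {"dx": -8.5, "dy": -4, "dz": 0, "wx": 0, "wy": 0, "wz": 0, "claw": 0.25}, {"dx": -8.5, "dy": 0, "dz": 0, "wx": 0, "wy": 0, "wz": 0, "claw": 0.25}, {"dx": -8.5, "dy": 4, "dz": -1, "wx": 0, "wy": 0, "wz": 0, "claw": 0.25}, {"dx": -8.5, "dy": 8, "dz": -2, "wx": 0, "wy": 0, "wz": 0, "claw": 0.25}]'

```text
clock: 3.42
position: [0.4203, -0.019, 0.0565]
tcp_rot: [[-0.435, 0.9, -0.003], [0.9, 0.435, -0.001], [0.0, -0.003, -1.0]]
contact_force: [-4.0, -2.1, 3.7]
finger_gap: 0.0214
```

Run:
```python
from h import *
s=sensors.observe();print(s['clock'],s['position'],s['contact_force'])
im=viewer.camera("scene"); cv2.imwrite("pics/s3.png",cv2.resize(im[120:300,170:370],None,fx=3.3,fy=3.3,interpolation=2))
h,sa,v,m=hsvcut(viewer.camera("top"),(230,300,190,245))
y=(m&(h>15)&(h<35)&(sa>60)&(v>150)); print('yellow',y.sum(),np.argwhere(y).mean(0)[::-1])
y=(m&(sa<50)&(v>180)); print('silver',y.sum(),np.argwhere(y).mean(0)[::-1])
```

```text
3.425 [ 0.4203 -0.019   0.0565] [-4.0009 -2.1375  3.6838]
yellow 1113 [266.3899 225.0099]
silver 0 [nan nan]<stdin>:6: RuntimeWarning: Mean of empty slice.
  ret = um.true_divide(
```

Emit:
step_arm --motion '[{"dx": 0, "dy": 6, "dz": -5, "wx": 0, "wy": 0, "wz": 0, "claw": 0.25}, {"dx": 0, "dy": 12, "dz": -9, "wx": 0, "wy": 0, "wz": 0, "claw": 0.25}, {"dx": 0, "dy": 19, "dz": -13, "wx": 0, "wy": 0, "wz": 0, "claw": 0.25}, {"dx": 0, "dy": 26, "dz": -15, "wx": 0, "wy": 0, "wz": 0, "claw": 0.25}, {"dx": 0, "dy": 33, "dz": -17, "wx": 0, "wy": 0, "wz": 0, "claw": 0.25}]'

```text
clock: 4.15
position: [0.4526, -0.0041, 0.074]
tcp_rot: [[-0.435, 0.9, 0.001], [0.9, 0.435, 0.0], [-0.0, 0.001, -1.0]]
contact_force: [0.4, 0.1, 0.2]
finger_gap: 0.0212
```

Run:
```python
from h import *
s=sensors.observe();print(s['clock'],s['position'],s['contact_force'])
im=viewer.camera("scene"); cv2.imwrite("pics/s4.png",cv2.resize(im[140:250,190:310],None,fx=5,fy=5,interpolation=2))
```

```text
4.15 [ 0.4526 -0.0041  0.074 ] [0.3692 0.0524 0.2364]
```

View pics/s4.png

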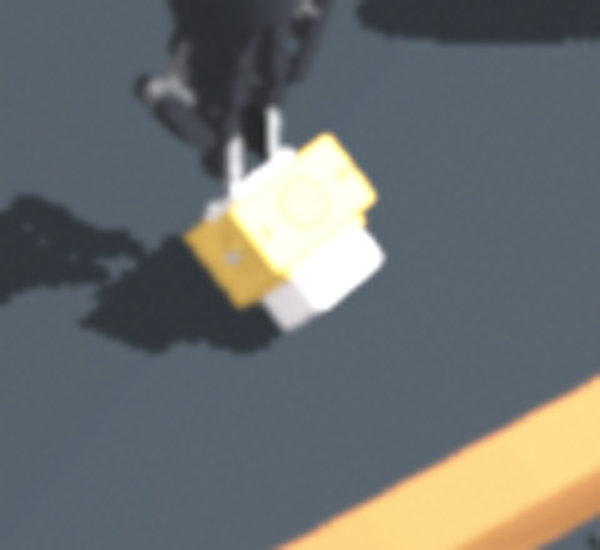

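The picture shows the carb leaning at the half-way rest, with the fingertips behind the cover at about (255,160). I'll push on, slightly higher.

Emit:
step_arm --motion '[{"dx": 0, "dy": 6, "dz": -4, "wx": 0, "wy": 0, "wz": 0, "claw": 0.25}, {"dx": 0, "dy": 12, "dz": -4, "wx": 0, "wy": 0, "wz": 0, "claw": 0.25}, {"dx": 0, "dy": 18, "dz": -4, "wx": 0, "wy": 0, "wz": 0, "claw": 0.25}, {"dx": 0, "dy": 24, "dz": -4, "wx": 0, "wy": 0, "wz": 0, "claw": 0.25}, {"dx": 0, "dy": 30, "dz": -5, "wx": 0, "wy": 0, "wz": 0, "claw": 0.25}]'

```text
clock: 4.82
position: [0.4764, 0.0073, 0.0845]
tcp_rot: [[-0.434, 0.901, -0.001], [0.901, 0.434, -0.003], [-0.002, -0.002, -1.0]]
contact_force: [-18.1, -3.5, 59.3]
finger_gap: 0.0214
```

Run:
```python
from h import *
s=sensors.observe();print(s['clock'],s['position'],s['contact_force'])
im=viewer.camera("scene"); cv2.imwrite("pics/s5.png",cv2.resize(im[140:250,190:310],None,fx=5,fy=5,interpolation=2))
```

```text
4.825 [0.4764 0.0073 0.0845] [-18.0965  -3.5102  59.3359]
```

View pics/s5.png

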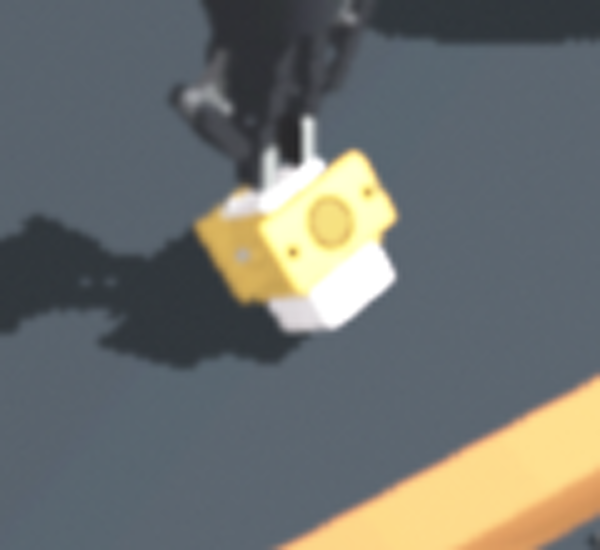

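The carb is at about 45 to 50°, but the tips are wedged low on the cover with 59 N upward, because the pivot is now the bowl's rim. I'll ease back and up, then push higher.

Emit:
step_arm --motion '[{"dx": 0, "dy": -6, "dz": -5, "wx": 0, "wy": 0, "wz": 0, "claw": 0.25}, {"dx": 0, "dy": -10, "dz": -8, "wx": 0, "wy": 0, "wz": 0, "claw": 0.25}, {"dx": 0, "dy": -10, "dz": -8, "wx": 0, "wy": 0, "wz": 0, "claw": 0.25}]'

```text
clock: 5.25
position: [0.4688, 0.0041, 0.0866]
tcp_rot: [[-0.435, 0.9, -0.001], [0.9, 0.435, -0.0], [0.0, -0.001, -1.0]]
contact_force: [-2.6, -1.1, 7.4]
finger_gap: 0.0212
```

Run:
```python
from h import *
s=sensors.observe();print(s['clock'],s['position'],s['contact_force'])
im=viewer.camera("scene"); cv2.imwrite("pics/s6.png",cv2.resize(im[140:250,190:310],None,fx=5,fy=5,interpolation=2))
```

```text
5.25 [0.4688 0.0041 0.0866] [-2.6492 -1.1371  7.4291]
```

View pics/s6.png

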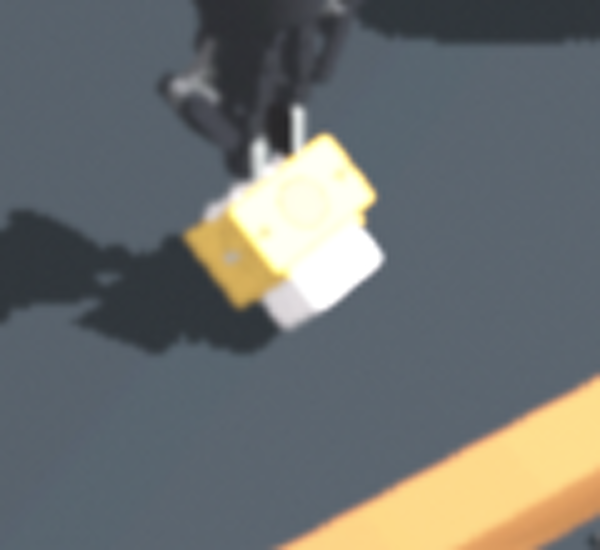

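Emit:
step_arm --motion '[{"dx": 0, "dy": 5, "dz": -3, "wx": 0, "wy": 0, "wz": 0, "claw": 0.25}, {"dx": 0, "dy": 10, "dz": -5.5, "wx": 0, "wy": 0, "wz": 0, "claw": 0.25}, {"dx": 0, "dy": 15, "dz": -7.5, "wx": 0, "wy": 0, "wz": 0, "claw": 0.25}, {"dx": 0, "dy": 20, "dz": -8.5, "wx": 0, "wy": 0, "wz": 0, "claw": 0.25}]'

```text
clock: 5.8
position: [0.4882, 0.0133, 0.0952]
tcp_rot: [[-0.435, 0.9, 0.0], [0.9, 0.435, 0.0], [0.0, 0.0, -1.0]]
contact_force: [0.1, -0.4, -0.5]
finger_gap: 0.0216
```

Run:
```python
from h import *
s=sensors.observe();print(s['clock'],s['position'],s['contact_force'])
im=viewer.camera("scene"); cv2.imwrite("pics/s7.png",cv2.resize(im[140:250,190:310],None,fx=5,fy=5,interpolation=2))
for n,w in(("s4",0),("s5",0),("s6",0),("s7",0)):
    q=cv2.imread(f"pics/{n}.png");hh=cv2.cvtColor(q,cv2.COLOR_BGR2HSV);m=(hh[...,0]>15)&(hh[...,0]<35)&(hh[...,1]>60)&(hh[...,2]>150)
    m=m[:370]; p=np.argwhere(m); print(n,m.sum(),p.mean(0)[::-1],p.min(0)[::-1],p.max(0)[::-1])
```

```text
5.8 [0.4882 0.0133 0.0952] [ 0.1453 -0.3931 -0.543 ]
s4 6153 [255.057  242.9785] [187 133] [376 304]
s5 12252 [293.5469 234.7001] [197 149] [397 301]
s6 6191 [254.2421 242.1727] [187 133] [376 304]
s7 10855 [285.0036 232.6349] [193 143] [391 300]
```

Emit:
step_arm --motion '[{"dx": 0, "dy": 5, "dz": -1, "wx": 0, "wy": 0, "wz": 0, "claw": 0.25}, {"dx": 0, "dy": 10, "dz": -1.5, "wx": 0, "wy": 0, "wz": 0, "claw": 0.25}, {"dx": 0, "dy": 14, "dz": -2, "wx": 0, "wy": 0, "wz": 0, "claw": 0.25}, {"dx": 0, "dy": 18, "dz": -2, "wx": 0, "wy": 0, "wz": 0, "claw": 0.25}]'

```text
clock: 6.35
position: [0.5042, 0.021, 0.0973]
tcp_rot: [[-0.435, 0.9, 0.0], [0.9, 0.435, 0.0], [-0.0, 0.0, -1.0]]
contact_force: [0.6, -1.2, 0.0]
finger_gap: 0.0216
```

Run:
```python
from h import *
s=sensors.observe();print(s['clock'],s['position'],s['contact_force'])
im=viewer.camera("scene"); cv2.imwrite("pics/s8.png",cv2.resize(im[140:250,190:310],None,fx=5,fy=5,interpolation=2))
for n in("s7","s8"):
    q=cv2.imread(f"pics/{n}.png");hh=cv2.cvtColor(q,cv2.COLOR_BGR2HSV);m=(hh[...,0]>15)&(hh[...,0]<35)&(hh[...,1]>60)&(hh[...,2]>150)
    m=m[:370]; p=np.argwhere(m); print(n,m.sum(),p.mean(0)[::-1],p.min(0)[::-1],p.max(0)[::-1])
```

```text
6.35 [0.5042 0.021  0.0973] [ 0.5915 -1.2288  0.0306]
s7 10855 [285.0036 232.6349] [193 143] [391 300]
s8 10498 [226.6586 218.3099] [173 134] [294 304]
```

Run:
```python
from h import *
a=viewer.camera("scene")[130:260,190:320]; b=viewer.camera("top")[180:270,210:300]
cv2.imwrite("pics/m9.png",np.hstack([cv2.resize(a,(400,400),interpolation=2),cv2.resize(b,(400,400),interpolation=2)]))
s=sensors.observe();print(s['clock'],s['position'],s['contact_force'])
```

```text
6.5 [0.504  0.0209 0.0972] [-0.0558 -0.6987  0.3406]
```

View pics/m9.png

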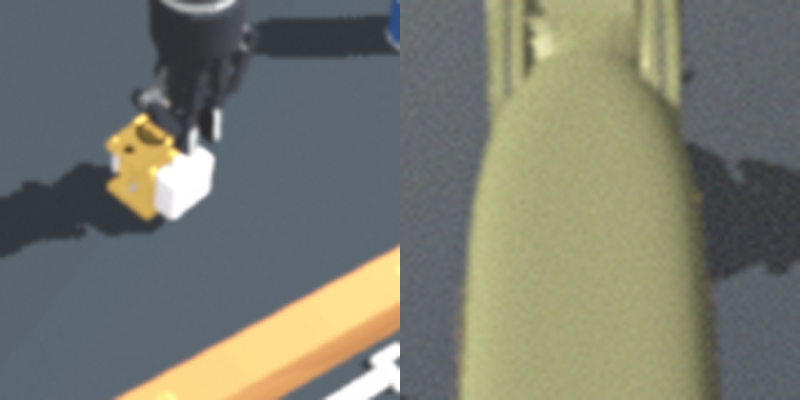

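The carb slipped back upright: the left half shows it standing near (150,175), with the fingers passed over its top. I'll lift, move back and measure again. The next push will use shut fingers (tips exactly at the TCP) and the corrected arc.

Emit:
step_arm --motion '[{"dx": 0, "dy": 0, "dz": -25, "wx": 0, "wy": 0, "wz": 0, "claw": 0.25}, {"dx": 0, "dy": 0, "dz": -60, "wx": 0, "wy": 0, "wz": 0, "claw": 0.25}, {"dx": 0, "dy": -50, "dz": -95, "wx": 0, "wy": 0, "wz": 0, "claw": 0}, {"dx": 0, "dy": -110, "dz": -95, "wx": 0, "wy": 0, "wz": 0, "claw": 0}, {"dx": 0, "dy": -160, "dz": -95, "wx": 0, "wy": 0, "wz": 0, "claw": 0}]'

```text
clock: 7.12
position: [0.3579, -0.0494, 0.1926]
tcp_rot: [[-0.435, 0.9, 0.001], [0.9, 0.435, -0.0], [-0.001, 0.0, -1.0]]
contact_force: [0.3, -0.9, 0.4]
finger_gap: 0.0002
```

Run:
```python
from h import *
s=sensors.observe();print(s['clock'],s['position'],s['contact_force'],s['finger_gap'],s['tcp_rot'])
b=viewer.camera("top");a=viewer.camera("wrist")
cv2.imwrite("pics/top10.png",b);cv2.imwrite("pics/w10.png",a)
q=b[180:260,215:315];print(viewer.get_calibration("wrist"))
cv2.imwrite("pics/m10.png",np.hstack([cv2.resize(a[160:340,180:330],(400,480),interpolation=2),cv2.resize(q[:,10:76],(396,480),interpolation=2)]))
```

```text
7.125 [ 0.3579 -0.0494  0.1926] [ 0.2555 -0.8676  0.3857] 0.00017550286234964548 [[-0.4354  0.9002  0.0005]
 [ 0.9002  0.4354 -0.0005]
 [-0.0007  0.0003 -1.    ]]
{'intrinsics': array([[297.3186,   0.    , 253.5413],
       [  0.    , 297.3186, 192.3208],
       [  0.    ,   0.    ,   1.    ]]), 'R': array([[-0.4335,  0.9011,  0.0023],
       [ 0.8542,  0.4101,  0.3197],
       [ 0.2871,  0.1406, -0.9475]]), 't': array([ 0.1985, -0.3106,  0.2481])}
```

View pics/m10.png

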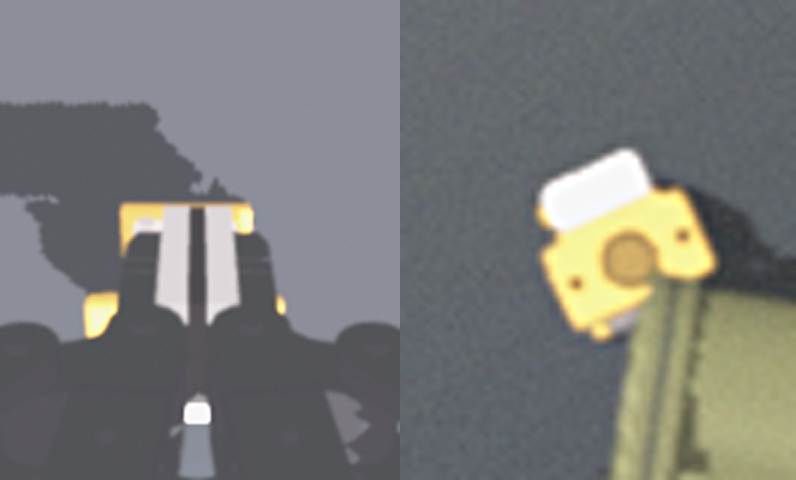

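The carb stands upright. In the wrist panel the rear plate edge (120–252, row 204) is level, so its yaw matches the tool at about 25.8°. Its centre lies a few mm left of the finger seam (197). In the top panel the hole is at (628,258).

Run:
```python
from h import *
cal=viewer.get_calibration("top")
P=ray(cal,np.array([(140,255),(282,188),(316,272),(174,330),(228,258),(176,284),(283,236)])/6+[225,180],.079)
print(P[4],P[:4].mean(0),P[5:].mean(0))
c=(P[4]+P[:4].mean(0)+P[5:].mean(0))/3; c[2]=0
yaw=lambda a:np.degrees(np.arctan2(a[1],a[0]))
print(c,yaw(P[0]-P[1])-90,yaw(P[3]-P[2])-90,yaw(P[5]-P[6])-90)
a=np.radians(25.8);d=np.array([np.cos(a),np.sin(a),0])
t=c-.052*d;t[2]=.055
print('carb in tool mm',rel(c)[0],'to start',t,rel(t,25.8))
```

```text
[ 0.452  -0.0041  0.079 ] [ 0.4504 -0.0042  0.079 ] [ 0.451  -0.0049  0.079 ]
[ 0.4512 -0.0044  0.    ] 26.40462168066533 23.276684581731104 25.260728623537787
carb in tool mm [ -1.8 108.2 191.2] to start [ 0.4043 -0.027   0.055 ] (array([ -1.9,  56. , 136.4]), np.float64(-0.00306399165527423))
```

Emit:
step_arm --motion '[{"dx": -2.5, "dy": 8, "dz": 50, "wx": 0, "wy": 0, "wz": 0, "claw": 0}, {"dx": -2.5, "dy": 25, "dz": 95, "wx": 0, "wy": 0, "wz": 0, "claw": 0}, {"dx": -2.5, "dy": 45, "dz": 135, "wx": 0, "wy": 0, "wz": 0, "claw": 0}, {"dx": -2.5, "dy": 56, "dz": 137, "wx": 0, "wy": 0, "wz": 0, "claw": 0}, {"dx": -2.5, "dy": 56, "dz": 137, "wx": 0, "wy": 0, "wz": 0, "claw": 0}]'

```text
clock: 7.85
position: [0.4127, -0.0264, 0.056]
tcp_rot: [[-0.436, 0.9, 0.001], [0.9, 0.436, -0.0], [-0.001, 0.001, -1.0]]
contact_force: [0.2, -0.8, -0.3]
finger_gap: -0.0
```

Emit:
step_arm --motion '[{"dx": 0, "dy": 5, "dz": 0, "wx": 0, "wy": 0, "wz": 0, "claw": 0}, {"dx": 0, "dy": 10, "dz": 0, "wx": 0, "wy": 0, "wz": 0, "claw": 0}]'

```text
clock: 8.1
position: [0.4206, -0.0227, 0.0564]
tcp_rot: [[-0.435, 0.901, 0.001], [0.901, 0.435, -0.001], [-0.001, 0.001, -1.0]]
contact_force: [-3.2, -0.5, 2.4]
finger_gap: -0.0003
```

Emit:
step_arm --motion '[{"dx": 0, "dy": 2, "dz": 0, "wx": 0, "wy": 0, "wz": 0, "claw": 0}, {"dx": 0, "dy": 4, "dz": 0, "wx": 0, "wy": 0, "wz": 0, "claw": 0}]'

```text
clock: 8.35
position: [0.4227, -0.0209, 0.0554]
tcp_rot: [[-0.435, 0.9, -0.002], [0.9, 0.435, -0.001], [-0.0, -0.002, -1.0]]
contact_force: [-4.5, -1.7, 3.1]
finger_gap: -0.0001
```

Emit:
step_arm --motion '[{"dx": 0, "dy": 6, "dz": -5, "wx": 0, "wy": 0, "wz": 0, "claw": 0}, {"dx": 0, "dy": 12, "dz": -9, "wx": 0, "wy": 0, "wz": 0, "claw": 0}, {"dx": 0, "dy": 19, "dz": -12.5, "wx": 0, "wy": 0, "wz": 0, "claw": 0}, {"dx": 0, "dy": 27, "dz": -15.5, "wx": 0, "wy": 0, "wz": 0, "claw": 0}, {"dx": 0, "dy": 35, "dz": -18, "wx": 0, "wy": 0, "wz": 0, "claw": 0}]'

```text
clock: 8.98
position: [0.4561, -0.0051, 0.0735]
tcp_rot: [[-0.435, 0.9, 0.0], [0.9, 0.435, -0.0], [-0.0, 0.0, -1.0]]
contact_force: [-2.8, -1.5, 4.1]
finger_gap: -0.0002
```

Emit:
step_arm --motion '[{"dx": 0, "dy": 3, "dz": -1.5, "wx": 0, "wy": 0, "wz": 0, "claw": 0}, {"dx": 0, "dy": 6, "dz": -3, "wx": 0, "wy": 0, "wz": 0, "claw": 0}]'

```text
clock: 9.22
position: [0.4602, -0.0029, 0.0761]
tcp_rot: [[-0.435, 0.9, -0.001], [0.9, 0.435, -0.001], [0.0, -0.001, -1.0]]
contact_force: [-3.1, -2.1, 2.6]
finger_gap: 0.0002
```

```bash
cat >> h.py <<'E'
def state(n):
    s=sensors.observe();print(s['clock'],s['position'],s['contact_force'])
    im=viewer.camera("scene"); cv2.imwrite(f"pics/{n}.png",cv2.resize(im[140:250,190:310],None,fx=5,fy=5,interpolation=2))
    q=cv2.imread(f"pics/{n}.png");hh=cv2.cvtColor(q,cv2.COLOR_BGR2HSV);m=(hh[...,0]>15)&(hh[...,0]<35)&(hh[...,1]>60)&(hh[...,2]>150)
    m=m[:370]; p=np.argwhere(m); print(n,m.sum(),p.mean(0)[::-1],p.min(0)[::-1],p.max(0)[::-1])
E
python3 -c "
from h import *
state('s11')"
```

```text
9.225 [ 0.4602 -0.0029  0.0761] [-3.0859 -2.1138  2.5947]
s11 6547 [259.5364 241.1819] [190 136] [382 302]
```

Emit:
step_arm --motion '[{"dx": 0, "dy": 5, "dz": -2.5, "wx": 0, "wy": 0, "wz": 0, "claw": 0}, {"dx": 0, "dy": 10, "dz": -4.5, "wx": 0, "wy": 0, "wz": 0, "claw": 0}, {"dx": 0, "dy": 15, "dz": -6, "wx": 0, "wy": 0, "wz": 0, "claw": 0}]'

```text
clock: 9.65
position: [0.4751, 0.004, 0.0827]
tcp_rot: [[-0.435, 0.9, 0.001], [0.9, 0.435, 0.0], [-0.0, 0.001, -1.0]]
contact_force: [-2.0, -0.3, 3.5]
finger_gap: -0.0002
```

```bash
python3 -c "
from h import *
state('s12')"
```

```text
9.65 [0.4751 0.004  0.0827] [-2.0471 -0.3462  3.4842]
s12 13278 [295.4633 232.8864] [198 149] [399 300]
```

Emit:
step_arm --motion '[{"dx": 0, "dy": 5, "dz": -1.6, "wx": 0, "wy": 0, "wz": 0, "claw": 0}, {"dx": 0, "dy": 10, "dz": -2.6, "wx": 0, "wy": 0, "wz": 0, "claw": 0}, {"dx": 0, "dy": 15, "dz": -3.2, "wx": 0, "wy": 0, "wz": 0, "claw": 0}, {"dx": 0, "dy": 17, "dz": -5, "wx": 0, "wy": 0, "wz": 0, "claw": 0}]'

```text
clock: 10.2
position: [0.4902, 0.0116, 0.0872]
tcp_rot: [[-0.435, 0.9, 0.001], [0.9, 0.435, 0.001], [0.0, 0.001, -1.0]]
contact_force: [0.6, 0.1, -0.7]
finger_gap: -0.0004
```

```bash
python3 -c "
from h import *
state('s13')"
```

```text
10.2 [0.4902 0.0116 0.0872] [ 0.5563  0.1296 -0.6749]
s13 16431 [313.7386 240.8438] [209 168] [415 311]
```

Emit:
step_arm --motion '[{"dx": 0, "dy": 0, "dz": -30, "wx": 0, "wy": 0, "wz": 0, "claw": 0}, {"dx": 0, "dy": -15, "dz": -60, "wx": 0, "wy": 0, "wz": 0, "claw": 0.1}, {"dx": 0, "dy": -65, "dz": -80, "wx": 0, "wy": 0, "wz": 0.08, "claw": 0.3}, {"dx": 0, "dy": -120, "dz": -80, "wx": 0, "wy": 0, "wz": 0.17, "claw": 0.3}, {"dx": 0, "dy": -150, "dz": -80, "wx": 0, "wy": 0, "wz": 0.26, "claw": 0.3}]'

```text
clock: 10.88
position: [0.3516, -0.0544, 0.1669]
tcp_rot: [[-0.186, 0.983, -0.002], [0.983, 0.186, 0.0], [0.001, -0.002, -1.0]]
contact_force: [0.2, -0.5, -0.5]
finger_gap: 0.0256
```

Run:
```python
from h import *
s=sensors.observe();print(s['clock'],s['position'],s['contact_force'],s['finger_gap'])
b=viewer.camera("top");a=viewer.camera("scene");cv2.imwrite("pics/top14.png",b);cv2.imwrite("pics/w14.png",viewer.camera("wrist"))
cv2.imwrite("pics/m14.png",np.hstack([cv2.resize(a[140:260,190:290],(400,480),interpolation=2),cv2.resize(b[160:240,225:291],(396,480),interpolation=2)]))
```

```text
10.875 [ 0.3516 -0.0544  0.1669] [ 0.1661 -0.4507 -0.5339] 0.02559853033612347
```

View pics/m14.png

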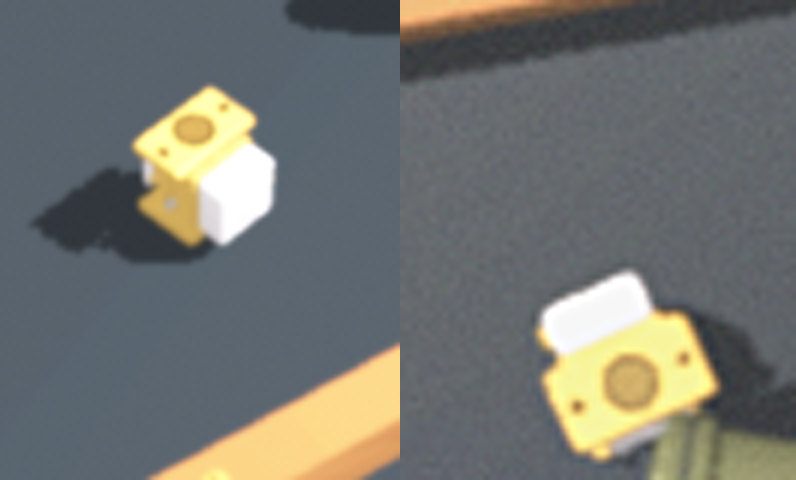

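The crops show the carb upright again in the same spot (hole at (630,382) in the right panel). It had only reached its balance point when I withdrew, so I'll repeat the same arc and push further through. That was my 12th viewed picture, so from here I work from numbers.

Run:
```python
from h import *
cal=viewer.get_calibration("top")
print(ray(cal,[(263.3,223.7)],.079))
print(rel([.4100,-.0268,.0555],25.8)); s=sensors.observe(); print(s['position'])
```

```text
[[ 0.4499 -0.0051  0.079 ]]
(array([ 16.2,  61. , 111.5]), np.float64(-0.26112049174649804))
[ 0.3531 -0.0542  0.167 ]
```

Emit:
step_arm --motion '[{"dx": 6, "dy": 0, "dz": 30, "wx": 0, "wy": 0, "wz": -0.1, "claw": 0}, {"dx": 16, "dy": 15, "dz": 70, "wx": 0, "wy": 0, "wz": -0.2, "claw": 0}, {"dx": 16, "dy": 35, "dz": 111, "wx": 0, "wy": 0, "wz": -0.26, "claw": 0}, {"dx": 16, "dy": 55, "dz": 111, "wx": 0, "wy": 0, "wz": -0.26, "claw": 0}, {"dx": 16, "dy": 61, "dz": 111, "wx": 0, "wy": 0, "wz": -0.26, "claw": 0}]'

```text
clock: 11.65
position: [0.4137, -0.0262, 0.0557]
tcp_rot: [[-0.437, 0.9, 0.001], [0.9, 0.437, 0.0], [-0.0, 0.001, -1.0]]
contact_force: [0.4, -0.5, -0.2]
finger_gap: 0.0001
```

Run:
```python
from h import *
s=sensors.observe(); print(s['position'],s['contact_force'],s['tcp_rot'][:2])
print(rel([.4227,-.0209,.0554],25.8),rel([.4505,-.005,0.0555])[0])
```

```text
[ 0.4137 -0.0262  0.0557] [ 0.3794 -0.5314 -0.2304] [[-0.4368  0.8995  0.0008]
 [ 0.8995  0.4368  0.0003]]
(array([ 0.8, 10.4,  0.3]), np.float64(0.0017750501453612558)) [ 3.  42.3  0.2]
```

Emit:
step_arm --motion '[{"dx": 2, "dy": 4, "dz": 0, "wx": 0, "wy": 0, "wz": 0, "claw": 0}, {"dx": 2, "dy": 7.5, "dz": 0, "wx": 0, "wy": 0, "wz": 0, "claw": 0}, {"dx": 2, "dy": 10.5, "dz": -1, "wx": 0, "wy": 0, "wz": 0, "claw": 0}, {"dx": 2, "dy": 16.5, "dz": -5.5, "wx": 0, "wy": 0, "wz": 0, "claw": 0}, {"dx": 2, "dy": 22.5, "dz": -9.5, "wx": 0, "wy": 0, "wz": 0, "claw": 0}]'

```text
clock: 12.28
position: [0.4305, -0.0152, 0.0663]
tcp_rot: [[-0.435, 0.9, -0.0], [0.9, 0.435, 0.0], [0.0, -0.0, -1.0]]
contact_force: [-2.6, -0.7, 2.8]
finger_gap: -0.0001
```

Emit:
step_arm --motion '[{"dx": 0, "dy": 6.5, "dz": -3.5, "wx": 0, "wy": 0, "wz": 0, "claw": 0}, {"dx": 0, "dy": 14.5, "dz": -6.5, "wx": 0, "wy": 0, "wz": 0, "claw": 0}, {"dx": 0, "dy": 22, "dz": -9, "wx": 0, "wy": 0, "wz": 0, "claw": 0}, {"dx": 0, "dy": 28, "dz": -11.5, "wx": 0, "wy": 0, "wz": 0, "claw": 0}]'

```text
clock: 12.78
position: [0.4567, -0.0028, 0.0773]
tcp_rot: [[-0.435, 0.9, 0.0], [0.9, 0.435, -0.0], [-0.0, 0.0, -1.0]]
contact_force: [-0.3, -0.7, 0.6]
finger_gap: -0.0001
```

```bash
python3 -c "
from h import *
state('s15')"
```

```text
12.775 [ 0.4567 -0.0028  0.0773] [-0.282  -0.7242  0.6484]
s15 6194 [254.0676 241.6306] [187 133] [376 303]
```

Emit:
step_arm --motion '[{"dx": 0, "dy": 6, "dz": -1.5, "wx": 0, "wy": 0, "wz": 0, "claw": 0}, {"dx": 0, "dy": 12, "dz": -3.5, "wx": 0, "wy": 0, "wz": 0, "claw": 0}, {"dx": 0, "dy": 18, "dz": -5, "wx": 0, "wy": 0, "wz": 0, "claw": 0}, {"dx": 0, "dy": 23, "dz": -6.2, "wx": 0, "wy": 0, "wz": 0, "claw": 0}, {"dx": 0, "dy": 28, "dz": -7.2, "wx": 0, "wy": 0, "wz": 0, "claw": 0}]'

```text
clock: 13.45
position: [0.4825, 0.0091, 0.0867]
tcp_rot: [[-0.435, 0.9, 0.003], [0.9, 0.435, -0.0], [-0.001, 0.003, -1.0]]
contact_force: [-3.1, -1.0, 15.9]
finger_gap: 0.0002
```

```bash
python3 -c "
from h import *
state('s16')"
```

```text
13.45 [0.4825 0.0091 0.0867] [-3.1242 -1.0127 15.9488]
s16 15200 [301.6376 235.1813] [200 154] [403 301]
```

Emit:
step_arm --motion '[{"dx": 0, "dy": 5, "dz": -0.6, "wx": 0, "wy": 0, "wz": 0, "claw": 0}, {"dx": 0, "dy": 10, "dz": -1, "wx": 0, "wy": 0, "wz": 0, "claw": 0}, {"dx": 0, "dy": 15, "dz": -1, "wx": 0, "wy": 0, "wz": 0, "claw": 0}]'

```text
clock: 13.88
position: [0.4983, 0.0164, 0.0883]
tcp_rot: [[-0.435, 0.9, 0.007], [0.9, 0.435, 0.002], [-0.002, 0.007, -1.0]]
contact_force: [-0.3, 1.2, 14.4]
finger_gap: 0.0002
```

```bash
python3 -c "
from h import *
state('s17')"
```

```text
13.875 [0.4983 0.0164 0.0883] [-0.2894  1.2371 14.395 ]
s17 16604 [316.153  244.1036] [213 167] [419 318]
```

Emit:
step_arm --motion '[{"dx": 0, "dy": 5, "dz": -2.5, "wx": 0, "wy": 0, "wz": 0, "claw": 0}, {"dx": 0, "dy": 10, "dz": -3.5, "wx": 0, "wy": 0, "wz": 0, "claw": 0}, {"dx": 0, "dy": 15, "dz": -3.5, "wx": 0, "wy": 0, "wz": 0, "claw": 0}]'

```text
clock: 14.3
position: [0.5082, 0.0223, 0.0886]
tcp_rot: [[-0.435, 0.9, -0.001], [0.9, 0.435, 0.0], [0.0, -0.001, -1.0]]
contact_force: [1.2, 0.7, 1.2]
finger_gap: -0.0001
```

```bash
python3 -c "
from h import *
state('s18')"
```

```text
14.3 [0.5082 0.0223 0.0886] [1.1996 0.6747 1.1895]
s18 14091 [353.1794 287.8085] [263 172] [463 369]
```

The signature jumped and the force is zero, so it has dropped onto the bowl. I'll lift, retreat behind it and turn to the stop's normal.

Emit:
step_arm --motion '[{"dx": 0, "dy": 0, "dz": -30, "wx": 0, "wy": 0, "wz": 0, "claw": 0}, {"dx": 0, "dy": -20, "dz": -70, "wx": 0, "wy": 0, "wz": 0, "claw": 0}, {"dx": 0, "dy": -70, "dz": -80, "wx": 0, "wy": 0, "wz": 0.08, "claw": 0.3}, {"dx": 0, "dy": -130, "dz": -80, "wx": 0, "wy": 0, "wz": 0.17, "claw": 0.3}, {"dx": 0, "dy": -170, "dz": -80, "wx": 0, "wy": 0, "wz": 0.25, "claw": 0.3}]'

```text
clock: 14.98
position: [0.3523, -0.0522, 0.1685]
tcp_rot: [[-0.196, 0.981, -0.002], [0.981, 0.196, -0.0], [0.0, -0.002, -1.0]]
contact_force: [1.0, -0.8, -0.2]
finger_gap: 0.0256
```

Run:
```python
from h import *
state('s19')
b=viewer.camera("top");cv2.imwrite("pics/top19.png",b);cal=viewer.get_calibration("top")
h,s,v,m=hsvcut(b,(235,300,170,240))
y=m&(h>12)&(h<38)&(s>60)&(v>120); w=m&(s<60)&(v>140)
for r in range(172,240): print(r,''.join('Y' if y[r,c] else 'w' if w[r,c] else '.' for c in range(238,298)))
```

```text
14.975 [ 0.3523 -0.0522  0.1685] [ 1.0271 -0.7722 -0.1779]
s19 16043 [343.0413 273.4681] [250 166] [449 362]
172 ............................................................
173 ............................................................
174 ............................................................
175 ............................................................
176 ............................................................
177 ............................................................
178 ............................................................
179 ............................................................
180 ............................................................
181 ............................................................
182 ............................................................
183 ............................................................
184 .................YYYYY......................................
185 ...............YYYYYYY......................................
186 ............YYYYYYYYYY......................................
187 ..........YY
[... 2728 characters left out ...]
..................................................
230 ...............................YY...........................
231 ...............................YY...YY......................
232 ...............................YY...YY......................
233 ..............................YYY...YY......................
234 .............................YYYY..YYY...YYYYY..............
235 .............................YYYY..YYY.YYYYYYYYYYYYYY.......
236 .............................YYYY..YYY.YYYYYYYYYYYYYYYYYYYYY
237 .............................YYYY..YYY.YYYYYYYYYYYYYYYYYYYYY
238 ............................wYYYY..YYY..YYYYYYYYYYYYYYYYYYYY
239 ............................YYYYw..YYY.YYYYYYYYYYYYYYYYYYYYY
```

Tipped: the top mask shows the flange in front, the silver cover on top and the intake plate behind. I'll measure its pose.

```bash
cat >> h.py <<'E'
def carbpose(b,win=(225,300,130,225)):
    cal=viewer.get_calibration("top"); h,s,v,m=hsvcut(b,win)
    w=comp(cv2.morphologyEx((m&(s<60)&(v>140)).astype(np.uint8),cv2.MORPH_OPEN,np.ones((3,3))))
    c,wh,a=rect(w,cal,.080); a=(a+45)%90-45; return np.array(c)/1000,wh,a
E
python3 - <<'E'
from h import *
b=viewer.camera("top"); print(carbpose(b))
cal=viewer.get_calibration("top")
f=lambda c,r:(238+c,r)
# plate rear lower/upper, flange top ends
P=ray(cal,[f(9,216),f(29,207.5)],.026); Q=ray(cal,[f(0,192),f(19,184)],.074)
yaw=lambda a:np.degrees(np.arctan2(a[1],a[0]))
print('rear low edge',P,yaw(P[0]-P[1])-90,np.linalg.norm(P[0]-P[1])); print('flange front top',Q,yaw(Q[0]-Q[1])-90,np.linalg.norm(Q[0]-Q[1]))
im=viewer.camera("wrist");c=viewer.get_calibration("wrist");h,s,v,m=hsvcut(im,(150,360,100,330))
y=m&(h>12)&(h<38)&(s>70)&(v>120)
for r in range(150,300,3): print(r,''.join('Y' if y[r,k] else 'w' if v[r,k]>170 and s[r,k]<60 else '#' if v[r,k]<60 else '.' for k in range(180,330,2)))
s=sensors.observe();print(s['position'])
E
```

```text
(array([0.7169, 0.0454]), (157.45985412597656, 39.79561996459961), 10.258740425109863)
rear low edge [[ 0.4774  0.0474  0.026 ]
 [ 0.5059 -0.016   0.026 ]] 24.201587083110624 0.06953410825385584
flange front top [[0.5477 0.0756 0.074 ]
 [0.574  0.0169 0.074 ]] 24.158117106205083 0.06438490352708988
150 ...........................................................................
153 ...........................................................................
156 ...........................................................................
159 ...........................................................................
162 ...........................................................................
165 ...........................................................................
168 ...........................................................................
171 ...........................................................................
174 ...........................................................................
177 ...........................................................................

[... 2522 characters left out ...]
................wwwwww...............
276 ..................ww..................................www..................
279 ...................ww.................................ww...................
282 ...........................................................................
285 ...........................................................................
288 ...........................................................................
291 ...........................................................................
294 ...........................................................................
297 ..............................................wwwwY........................
[ 0.355 -0.052  0.169]
```

Run:
```python
from h import *
b=viewer.camera("top"); print('cover',carbpose(b,(225,300,175,225)))
cal=viewer.get_calibration("top")
h,s,v,m=hsvcut(b,(220,275,178,222)); y=m&((h>12)&(h<38)&(s>60)&(v>120)|(s<60)&(v>140))
c=max(cv2.findContours(y.astype(np.uint8),0,1)[0],key=cv2.contourArea)[:,0]
r=cv2.boxPoints(cv2.minAreaRect(c)); print(r); print(rect(y,cal,.076))
for q in range(182,200): print(q,''.join('Y' if y[q,k] else '.' for k in range(222,270)))
```

```text
cover (array([0.5258, 0.0329]), (52.810054779052734, 48.90147399902344), 27.794078826904297)
[[234.2 193.4]
 [257.8 181.6]
 [270.2 206.4]
 [246.6 218.2]]
((523.6145629882812, 30.706119537353516), (86.704345703125, 82.27301788330078), 27.74567413330078)
182 ................................................
183 ................................................
184 .................................YYYYY..........
185 ...............................YYYYYYY..........
186 ............................YYYYYYYYYY..........
187 ..........................YYYYYYYYYYYY..........
188 ........................YYYYYYYYYYYYY...........
189 ......................YYYYYYYYYYYYYY............
190 ...................YYYYYYYYYYYYYYYY.............
191 .................YYYYYYYYYYYYYYYYYYYYYYY........
192 ...............YYYYYYYYYYYYYYYYYYYYYYYYYY.......
193 ..............YYYYYYYYYYYYYYYYYYYYYYYYYYY.......
194 .............YYYYYYYYYYYYYYYYYYYYYYYYYY.........
195 .............YYYYYYYYYYYYYYYYYYYYYYYYY..........
196 ..............YYYYYYYYYYYYYYYYYYYYYYYYY.........
197 ................YYYYYYYYYYYYYYYYYYYYYYY.........
198 ..................YYYYYYYYYYYYYYYYYYYYYY........
199 ...................YYYYYYYYYYYYYYYYYYYYY........
```

The cover measures 53×49 mm at (0.526, 0.033) with yaw about 27°. That puts the intake face near (0.489, 0.014) and the flange near (0.559, 0.050), which matches a tip in place. Next is a two-finger push along the stop's normal (11°).

Run:
```python
from h import *
s=sensors.observe();print(s['position'],rel([.449,.006,.022],11.0))
```

```text
[ 0.356  -0.0518  0.1691] (array([ 38.2, 102.4, 147.2]), np.float64(0.008342405434206687))
```

Emit:
step_arm --motion '[{"dx": 15, "dy": 20, "dz": 30, "wx": 0, "wy": 0, "wz": 0.008, "claw": 0.35}, {"dx": 36, "dy": 50, "dz": 70, "wx": 0, "wy": 0, "wz": 0.008, "claw": 0.35}, {"dx": 38, "dy": 75, "dz": 115, "wx": 0, "wy": 0, "wz": 0.008, "claw": 0.35}, {"dx": 38, "dy": 92, "dz": 147, "wx": 0, "wy": 0, "wz": 0.008, "claw": 0.35}, {"dx": 38, "dy": 96, "dz": 147, "wx": 0, "wy": 0, "wz": 0.008, "claw": 0.35}]'

```text
clock: 15.85
position: [0.4417, 0.0054, 0.0197]
tcp_rot: [[-0.193, 0.981, -0.004], [0.981, 0.193, 0.0], [0.001, -0.004, -1.0]]
contact_force: [0.0, -1.3, 0.2]
finger_gap: 0.0298
```

Emit:
step_arm --motion '[{"dx": 0, "dy": 0, "dz": 0, "wx": 0, "wy": 0, "wz": 0, "claw": 0.35}]'

```text
clock: 15.98
position: [0.4425, 0.0048, 0.0224]
tcp_rot: [[-0.192, 0.981, 0.0], [0.981, 0.192, -0.0], [-0.0, 0.0, -1.0]]
contact_force: [-0.5, -0.1, 0.2]
finger_gap: 0.03
```

Run:
```python
from h import *
s=sensors.observe();print(s['clock'],s['position'],s['contact_force'],s['finger_gap'],rel([.4885,.0135,.022],11.0))
```

```text
15.975 [0.4425 0.0048 0.0224] [-0.54   -0.1087  0.2147] 0.029971718754739377 (array([-0.3, 46.8,  0.4]), np.float64(0.0010656488382553965))
```

Aligned. I'll push slowly: contact is expected after about 30 mm, and 95 mm of travel from contact brings it to the stop.

Emit:
step_arm --motion '[{"dx": 0, "dy": 10, "dz": 0, "wx": 0, "wy": 0, "wz": 0, "claw": 0.35}, {"dx": 0, "dy": 20, "dz": 0, "wx": 0, "wy": 0, "wz": 0, "claw": 0.35}, {"dx": 0, "dy": 27, "dz": 0, "wx": 0, "wy": 0, "wz": 0, "claw": 0.35}, {"dx": 0, "dy": 33, "dz": 0, "wx": 0, "wy": 0, "wz": 0, "claw": 0.35}, {"dx": 0, "dy": 39, "dz": 0, "wx": 0, "wy": 0, "wz": 0, "claw": 0.35}]'

```text
clock: 16.6
position: [0.479, 0.012, 0.0217]
tcp_rot: [[-0.191, 0.982, -0.002], [0.982, 0.191, -0.0], [0.0, -0.002, -1.0]]
contact_force: [-2.5, -0.8, 0.8]
finger_gap: 0.03
```

Emit:
step_arm --motion '[{"dx": 0, "dy": 6, "dz": 0, "wx": 0, "wy": 0, "wz": 0, "claw": 0.35}, {"dx": 0, "dy": 12, "dz": 0, "wx": 0, "wy": 0, "wz": 0, "claw": 0.35}, {"dx": 0, "dy": 18, "dz": 0, "wx": 0, "wy": 0, "wz": 0, "claw": 0.35}, {"dx": 0, "dy": 24, "dz": 0, "wx": 0, "wy": 0, "wz": 0, "claw": 0.35}, {"dx": 0, "dy": 30, "dz": 0, "wx": 0, "wy": 0, "wz": 0, "claw": 0.35}]'

```text
clock: 17.23
position: [0.5097, 0.0177, 0.0218]
tcp_rot: [[-0.191, 0.982, -0.0], [0.982, 0.191, -0.0], [-0.0, -0.0, -1.0]]
contact_force: [-3.0, -0.4, 0.5]
finger_gap: 0.03
```

```bash
cat >> h.py <<'E'
def look(win=(215,275,140,215),show=True):
    s=sensors.observe();print(s['clock'],s['position'],s['contact_force'])
    b=viewer.camera("top");h,s,v,m=hsvcut(b,win)
    y=m&(h>20)&(h<38)&(s>60)&(v>120); o=m&(h<=20)&(s>60)&(v>120); w=m&(s<60)&(v>140)
    if show:
        for r in range(win[2],win[3]): print(r,''.join('Y' if y[r,c] else 'o' if o[r,c] else 'w' if w[r,c] else '.' for c in range(win[0],win[1])))
    return b
E
python3 -c "
from h import *
look()"
```

```text
17.225 [0.5097 0.0177 0.0218] [-3.0443 -0.3541  0.4649]
140 .......wwwwwwwwwwwwwwwwwwwwwwwwwwwwwwwwww...................
141 ........w...wwwwwwwwwwwwwwwwwwwwwwww....................oooo
142 ............wwwwwwwwwwwwwwwwwww..................woooooooooo
143 ............wwwwwwwwwwwww...................wooooooooooooooo
144 .............wwwwwwww.................wooooooooooooooooooooo
145 ..........wwwwwwww..............wooooooooooooooooooooooooooo
146 .........wwwwwwwww.........woooooooooooooooooooooooooooooooo
147 ........wwwwwwwwww...ooooooooooooooooooooooooooooooooooooooo
148 ........wwwwwwwwoooooooooooooooooooooooooooooooooooooooooooo
149 ........wwwooooooooooooooooooooooooooooooooooooooooooooooooo
150 ...wwooooooooooooooooooooooooooooooooooooooooooooooooooooooo
151 oooooooooooooooooooooooooooooooooooooooooooooooooooooooooooo
152 oooooooooooooooooooooooooooooooooooooooooooooooooooooooooooo
153 oooooooooooooooooooooooooooooooooooooooooooooooooooooooooooo
154 oooooooooooooooooooooooooooooooooooooooooooooooooooooooooooo
155 oooooooooooooooooooooooooooooooooooooooooooooooooooooooooooo
156 
[... 3130 characters left out ...]
........wYYYYYYYYYYYYYYYYYYYYYYYYYYYYYYYYYYYYY....
205 ..................wYYYYYYYYYYYYYYYYYYYYYYYYYYYYYYYYYYYY.....
206 ..................YYYYYYYYYYYYYYYYYYYYYYYYYYYYYYYYYYYYYYY...
207 .................wYYYYYYYYYYYYYYYYYYYYYYYYYYYYYYYYYYYYYYY...
208 .................wYYYYYYYYYYYYYYYYYYYYYYYYYYYYYYYYYYYYYYY...
209 .................YYYYYYYYYYYYYYYYYYYYYYYYYYYYYYYYYYYYYYYY...
210 ................wYYYYYYYYYYYYYYYYYYYYYYYYYYYYYYYYYYYYYYYYY..
211 ................wYYYYYYYYYYYYYYYYYYYYYYYYYYYYYYYYYYYYYYYYY..
212 ................YYYYYYYYYYYYYYYYYYYYYYYYYYYYYYYYYYYYYYYYYY..
213 ................YYYYYYYYYYYYYYYYYYYYYYYYYYYYYYYYYYYYYYYYYY..
214 ...............wYYYYYYYYYYYYYYYYYYYYYYYYYYYYYYYYYYYYYYYYYYY.
```

Emit:
step_arm --motion '[{"dx": 0, "dy": 7, "dz": 0, "wx": 0, "wy": 0, "wz": 0, "claw": 0.35}, {"dx": 0, "dy": 14, "dz": 0, "wx": 0, "wy": 0, "wz": 0, "claw": 0.35}, {"dx": 0, "dy": 21, "dz": 0, "wx": 0, "wy": 0, "wz": 0, "claw": 0.35}, {"dx": 0, "dy": 28, "dz": 0, "wx": 0, "wy": 0, "wz": 0, "claw": 0.35}, {"dx": 0, "dy": 35, "dz": 0, "wx": 0, "wy": 0, "wz": 0, "claw": 0.35}]'

```text
clock: 17.9
position: [0.5442, 0.0245, 0.0219]
tcp_rot: [[-0.191, 0.982, 0.0], [0.982, 0.191, -0.0], [-0.0, 0.0, -1.0]]
contact_force: [-2.8, -0.3, -0.3]
finger_gap: 0.0298
```

Emit:
step_arm --motion '[{"dx": 0, "dy": 5, "dz": 0, "wx": 0, "wy": 0, "wz": 0, "claw": 0.35}, {"dx": 0, "dy": 10, "dz": 0, "wx": 0, "wy": 0, "wz": 0, "claw": 0.35}, {"dx": 0, "dy": 15, "dz": 0, "wx": 0, "wy": 0, "wz": 0, "claw": 0.35}, {"dx": 0, "dy": 18, "dz": 0, "wx": 0, "wy": 0, "wz": 0, "claw": 0.35}, {"dx": 0, "dy": 21, "dz": 0, "wx": 0, "wy": 0, "wz": 0, "claw": 0.35}]'

```text
clock: 18.52
position: [0.5644, 0.0284, 0.0219]
tcp_rot: [[-0.191, 0.982, -0.0], [0.982, 0.191, -0.0], [0.0, -0.0, -1.0]]
contact_force: [-1.7, -0.2, 0.2]
finger_gap: 0.0303
```

Emit:
step_arm --motion '[{"dx": 0, "dy": 2, "dz": 0, "wx": 0, "wy": 0, "wz": 0, "claw": 0.35}, {"dx": 0, "dy": 4, "dz": 0, "wx": 0, "wy": 0, "wz": 0, "claw": 0.35}, {"dx": 0, "dy": 5, "dz": 0, "wx": 0, "wy": 0, "wz": 0, "claw": 0.35}]'

```text
clock: 18.9
position: [0.5694, 0.0294, 0.022]
tcp_rot: [[-0.191, 0.982, 0.0], [0.982, 0.191, -0.0], [-0.0, 0.0, -1.0]]
contact_force: [-2.2, -0.2, 0.9]
finger_gap: 0.0302
```

Emit:
step_arm --motion '[{"dx": 0, "dy": 1, "dz": 0, "wx": 0, "wy": 0, "wz": 0, "claw": 0.35}, {"dx": 0, "dy": 2, "dz": 0, "wx": 0, "wy": 0, "wz": 0, "claw": 0.35}, {"dx": 0, "dy": 3, "dz": 0, "wx": 0, "wy": 0, "wz": 0, "claw": 0.35}]'

```text
clock: 19.27
position: [0.5694, 0.0295, 0.0216]
tcp_rot: [[-0.191, 0.982, -0.005], [0.982, 0.191, -0.001], [0.0, -0.005, -1.0]]
contact_force: [-9.2, -2.7, 5.2]
finger_gap: 0.0301
```

It has stopped against the batten, with force up to about 10 N. A slightly firmer press will seat it, then I'll withdraw and check.

Emit:
step_arm --motion '[{"dx": 0, "dy": 1.5, "dz": 0, "wx": 0, "wy": 0, "wz": 0, "claw": 0.35}, {"dx": 0, "dy": 2, "dz": 0, "wx": 0, "wy": 0, "wz": 0, "claw": 0.35}]'

```text
clock: 19.52
position: [0.5692, 0.0296, 0.0214]
tcp_rot: [[-0.191, 0.981, -0.009], [0.982, 0.191, -0.001], [0.0, -0.009, -1.0]]
contact_force: [-12.0, -3.1, 6.5]
finger_gap: 0.0299
```

Emit:
step_arm --motion '[{"dx": 0, "dy": -5, "dz": 0, "wx": 0, "wy": 0, "wz": 0, "claw": 0.35}, {"dx": 0, "dy": -25, "dz": 0, "wx": 0, "wy": 0, "wz": 0, "claw": 0.35}, {"dx": 0, "dy": -70, "dz": -40, "wx": 0, "wy": 0, "wz": 0, "claw": 0.35}, {"dx": 0, "dy": -130, "dz": -100, "wx": 0, "wy": 0, "wz": 0, "claw": 0.35}, {"dx": 0, "dy": -190, "dz": -140, "wx": 0, "wy": 0, "wz": 0, "claw": 0.35}]'

```text
clock: 20.15
position: [0.4145, -0.0011, 0.1455]
tcp_rot: [[-0.191, 0.982, 0.006], [0.982, 0.191, 0.0], [-0.001, 0.006, -1.0]]
contact_force: [-0.4, -0.4, 1.0]
finger_gap: 0.0299
```

Run:
```python
from h import *
b=look((215,275,140,205)); cv2.imwrite('pics/top20.png',b)
print(carbpose(b,(225,272,165,195)))
a=viewer.camera("scene");cv2.imwrite('pics/scene20.png',a)
h,s,v,m=hsvcut(a,(210,350,140,290))
for r in range(165,260,2): print(r,''.join('Y' if m[r,k] and 20<h[r,k]<38 and s[r,k]>60 and v[r,k]>110 else 'o' if h[r,k]<=20 and s[r,k]>60 and v[r,k]>110 else 'w' if s[r,k]<60 and v[r,k]>140 else '.' for k in range(220,340)))
```

```text
20.15 [ 0.4145 -0.0011  0.1455] [-0.4248 -0.4454  1.0431]
140 .......wwwwwwwwwwwwwwwwwwwwwwwwwwwwwwwwww...................
141 ........w...wwwwwwwwwwwwwwwwwwwwwwww...................ooooo
142 ............wwwwwwwwwwwwwwwwwww..................woooooooooo
143 ............wwwwwwwwwwwww...................wooooooooooooooo
144 ............wwwwwwwww.................oooooooooooooooooooooo
145 ..........wwwwwwww..............wooooooooooooooooooooooooooo
146 .........wwwwwwwwww........woooooooooooooooooooooooooooooooo
147 ........wwwwwwwwww...ooooooooooooooooooooooooooooooooooooooo
148 ........wwwwwwwwoooooooooooooooooooooooooooooooooooooooooooo
149 ........wwwooooooooooooooooooooooooooooooooooooooooooooooooo
150 ....wooooooooooooooooooooooooooooooooooooooooooooooooooooooo
151 oooooooooooooooooooooooooooooooooooooooooooooooooooooooooooo
152 oooooooooooooooooooooooooooooooooooooooooooooooooooooooooooo
153 oooooooooooooooooooooooooooooooooooooooooooooooooooooooooooo
154 oooooooooooooooooooooooooooooooooooooooooooooooooooooooooooo
155 oooooooooooooooooooooooooooooooooooooooooooooooooooooooooooo
15
[... 8568 characters left out ...]
oooYYYYYYYYYYYooooooooooooooooooo.............wwwwwwwww...wwwww............
251 ......................ooooooooooooooooooooooooooooYYYYYoooooooooooooooooooo.............wwwwwwwwwwwwwwwwwwwww...........
253 ..................woooooooYoooYoooooooooooooooooooooooooooooooooooooooo.............wwwwwwwwwwwwwwwwwwwwwwww............
255 ..............woooooooooYooooooooooooooooooooooooooooooooooooooooooo.............wwwwwwwwwwwwwwwwwwwwwwww...............
257 ..........woooooooooYYYYYYYYoooooooooooooooooooooooooooooooooooow.............wwwwwwwwwwwwwwww.....www..................
259 .......ooooooooooooYYYYYYYYYYYoooYooooooooooooooooooooooooooo..............wwwwwwwwwwwwwwww.............................
```

Run:
```python
from h import *
b=viewer.camera("top");cal=viewer.get_calibration("top");h,s,v,m=hsvcut(b,(0,512,0,384))
# flange leading edge: first clearly yellow pixel in each column
y=(h>20)&(h<38)&(s>60)&(v>120)
cols=np.arange(234,256); e=[np.argmax(y[155:168,c])+155-.5 for c in cols]
F=ray(cal,np.c_[cols,e],.074)
# stop back top edge
o=(h<=20)&(s>60)&(v>120); cc=np.arange(225,295); eb=[np.argmax(o[132:160,c])+132-.5 for c in cc]
B=ray(cal,np.c_[cc,eb],.045)
# cover front/back (silver), columns 
def fit(P):
    k=np.ones(len(P),bool)
    for _ in range(3):
        p=np.polyfit(P[k,1],P[k,0],1);r=P[:,0]-np.polyval(p,P[:,1]);k=abs(r)<max(2*r[k].std(),1e-3)
    return p,r[k].std(),k.sum()
pf,rf,nf=fit(F);pb,rb,nb=fit(B)
print('yaw flange',-np.degrees(np.arctan(pf[0])),rf,nf,'stop',-np.degrees(np.arctan(pb[0])),rb,nb)
yc=F[:,1].mean();a=np.arctan(-pb[0])
print('flange->near face mm',(np.polyval(pb,yc)-np.polyval(pf,yc))*np.cos(a)*1000-45)
# rear: bottom boundary of plate lower edge
ya=((h>10)&(h<38)&(s>60)&(v>120)); cr=np.arange(241,257); er=[np.max(np.where(ya[176:190,c])[0])+176.5 for c in cr]
print(er)
for z in(.026,.078):
    R=ray(cal,np.c_[cr,er],z);p,r,n=fit(R);print('rear yaw at z',z,-np.degrees(np.arctan(p[0])),r,n,'to near face mm',(np.polyval(pb,R[:,1].mean())-np.polyval(p,R[:,1].mean()))*np.cos(a)*1000-45)
# bystanders: compare with first top picture
t0=cv2.resize(cv2.imread('pics/top0.png'),(512,384),interpolation=cv2.INTER_AREA)
d=(cv2.absdiff(t0,b).max(2)>60).astype(np.uint8);d=cv2.morphologyEx(d,cv2.MORPH_OPEN,np.ones((3,3)));n,_,st,ce=cv2.connectedComponentsWithStats(d)
for i in range(1,n): print(st[i],ce[i].round())
```

```text
yaw flange 10.857427545202624 0.000937749656612971 22 stop 11.251249163978503 0.0009916664958085845 70
flange->near face mm 3.5503201107553153
[np.float64(187.5), np.float64(187.5), np.float64(187.5), np.float64(186.5), np.float64(185.5), np.float64(185.5), np.float64(185.5), np.float64(184.5), np.float64(184.5), np.float64(184.5), np.float64(184.5), np.float64(184.5), np.float64(184.5), np.float64(184.5), np.float64(184.5), np.float64(184.5)]
rear yaw at z 0.026 13.63591327012467 0.0018690315756820677 16 to near face mm 82.10845339918849
rear yaw at z 0.078 13.635913270124531 0.0018071569600805514 16 to near face mm 90.10693900044274
[233 159  26  28 507] [246. 172.]
[ 229  206   55  130 4800] [256. 280.]
[239 210   3   3   9] [240. 211.]
[238 214   4  19  61] [240. 223.]
[238 234   3   8  24] [239. 238.]
[238 246   3   3   9] [239. 247.]
[435 290   3   3   9] [436. 291.]
[286 338   5  22 101] [288. 349.]
[249 350  34  12 204] [266. 355.]
[ 14 353   5   7  31] [ 16. 356.]
[279 364   3   3   9] [280. 365.]
[224 369  12  15 149] [229. 376.]
[ 16 374  30  10 169] [ 28. 380.]
[  0 376  15   8  66] [  5. 381.]
[278 378   3   3   9] [279. 379.]
```

```bash
python3 -c "
from rig import workorder,sensors
s=sensors.observe();print(s['clock'],s['contact_force'],s['position']);print(workorder.finish_job())"
```

```text
20.3 [ 0.64103906  0.30147004 -0.14012307] [ 0.41387931 -0.00121881  0.1458077 ]
the job is handed in; nothing more can be done
None
```

I tipped the carburettor onto its float bowl, slid it along the stop's normal with two spread fingertips until it stopped against the oak batten, then withdrew and handed in at 20.3 s. `finish_job` gives no verdict, so what follows rests on my own last checks.

- **Tipping:** it took three tries. On the first the fingertips wedged at about 59 N and then slipped over the top. On the second I withdrew at the balance point and the carburettor fell back upright.
- **Sitting on the bowl:** in the last top view the silver cover measured 53 × 44 mm (46 × 46 mm expected) on top, with the flange in front and the intake plate behind. I did not measure the tilt directly.
- **Seating:** sliding took about 3 N. At the stop the force rose to about 12 N with no further movement, although I commanded about 5 mm more.
- **Squareness:** the flange's front edge lies at 10.9° and the stop at 11.3°, so 0.4° off. The intake plate's rear edge disagreed at 13.6°, but that fit was poorer.
- **Gap:** the camera gave 3 to 3.5 mm between flange and stop, within the 5 mm limit. The force says full contact. I put the difference down to pixel and calibration error.
- **Other things:** comparing first and last top views showed no change at the listed bystanders. The hand was clear, with near-zero force.

I had already viewed 12 pictures by the third tip, so the final checks were made from pixel masks rather than by eye.

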